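Clamp the tube rack on the shaker

ROBOT

A 7-joint arm with a two-finger parallel gripper is mounted at the origin on a cart in front of the work surface, level with it; the furniture and walls round the work are solid. World frame = base frame: x ahead of the robot, y to its left, z up, the work surface at z = 0. Lengths are in m, angles in rad, forces in N, time in s.
With the tool pointing down it reaches from about 0.4 to 0.85 m from the base axis. Payload 10.4 kg.
Tool frame: the origin (TCP) lies on the centre line of the jaws, within the pads' length; the fingertips stand 17 mm ahead of it and the grasp point (between the pads) lies 2 mm behind it (manip.finger_overhang is the distance from the TCP to the fingertips, in m); z points along the fingers, y is the line along which they close (so a half turn about z gives the same grasp; the last joint's range is limited). The gripper opens to 87 mm and grips with 3 to 60 N. Pads are 19 mm wide; open, the fingers measure 117 mm over their backs; the gripper's body (75 mm by 190 mm) begins 51 mm behind the grasp point.
Start: joints at [1.252, 0.332, -0.065, 1.46, 0.022, 1.35, -0.088], TCP at [0.182, -0.598, 0.24] pointing down, gripper open.
Joint ranges: [-2.6, 2.6], [-0.5, 2.12], [-1.47, 1.34], [0.16, 2.42], [-1.27, 4.41], [0.06, 2.06], [-2.6, 2.6]. Speed limits (rad/s): [2.22, 2.22, 2.79, 2.79, 3.14, 3.14, 3.14].

INTERFACE

Orientations are given as a rotation vector (axis times angle).
In Python, from workcell import manip, claw, sensors, snapshot gives the robot as it stands. The module is installed in compiled form; this text tells all that it offers. Calls block until the motion is done:
- manip.reach(position, orientation): joint-space move of the TCP to a pose.
- manip.movel(position, rotation=None, rate=0.15): straight line of the TCP; rotation=None keeps the orientation; rate is the mean speed in m/s.
- manip.move_joints(angles): joint-space move.
- claw.grip(opening): finger opening in m; the grip force is fixed at half the most; returns when the fingers have stopped.
- manip.pause(seconds).
- manip.solve_ik(position, orientation): joint angles nearest the present ones, or None.
- sensors.get_obs(): the state.
- snapshot(name): name is "scene" or "top" or "wrist"; returns a dict with "image" (480x640x3 uint8, red, green, blue), "depth" (480x640 float32, m along the optical axis (not along the pixel's ray), 0 where there is no reading), "fx", "fy", "cx", "cy" (pixels), "eye" and "attitude" of the camera in the world; the wrist camera has in their place "mount" (4x4, takes a point from camera to tool coordinates, whose origin is the TCP and whose axes are the flange's). Camera axes: x right, y down, z forward; pixel columns grow to the right and rows downward; lengths in m; the calibration is good to about 2 mm. A picture is of the moment at which its call begins: read the wrist's pose just before it.
A pose or a line that the arm cannot do raises manip.IKError and nothing moves.
- manip.job_done(): hands the job in; it is judged then, once.
The state is a dict: "time_s": time; "joint_pos": joint angles; "qd": joint speeds; "joint_efforts": joint torques, N m; "tcp_pos": TCP position; "tcp_rot": TCP orientation; "ft_force": force on the tool from outside, world axes, zero at the start; "ft_torque": the same for the moment, N m; "grip_width": finger opening in m; "grip_force": force on a finger pad.
Only numpy, scipy, OpenCV 4.12 (cv2) and the standard library are available. Lean on these libraries where they do the work, as an engineer would, in place of code of your own. Each camera call takes 0.05 s, during which the arm holds its last target. There are 200 camera calls.

TASK

Get the shaker ready to run: stand the orange tube rack upright on the shaker's platform, centred in the bay between the blue fence and the orange jaw pads, with its long side along the fence, and let go of it. Then turn the red clamp knob clockwise until it clicks past its detent, so that the jaw holds the rack against the fence, and let go. Leave the other things on the bench where they are.

Things in the scene. Friction and masses are not known exactly. Their poses are not given: they have to be found in the camera images.
- tube_rack: orange tube rack with coloured tube caps, 64 x 156 x 52 mm (x, y, z), about 0.11 kg, at first standing loose on the bench. Origin at the centre of its underside, z up, y along its long side. Take it from above across its 64 mm width near the top (about 36 mm above its underside); the tubes are fixed in it.
- shaker: low grey laboratory shaker, 256 x 236 mm (x, y), fixed to the bench (its place varies), origin at the centre of its underside; flat platform 50 mm above the bench. Along its far (+x) edge two blue fence blocks, 14 mm high, inner faces at x = 102 mm in this frame, 80 mm gap between them (5 mm strip in the gap). The red knob is at x = -85 mm, y = 0.
- bay (a point): centre of the empty bay, on the platform's surface, x = 64 mm, y = 0, z = 50 mm in the shaker's frame; same axes: x across the bay to the fence, y along it. The open bay, from pads to fence, is 77 mm wide (at least 73 mm with the knob at 0.3) for the 64 mm rack, and open at its two ends. The rack's underside centre belongs here, long side along y, either way round.
- clamp_knob (a joint): turn of the red clamp knob in rad, 0 to 1.5, growing clockwise seen from above; starts between 0 and 0.3 (open). It turns easily to about 0.78, where a lobe meets a sprung pin and it stiffens to about 0.2 N m; the top of the detent is at 1.08, after which it clicks down and rests clamped at about 1.35 to 1.4; hard stop at 1.5. Let go before the top, it springs back to about 0.78.
- knob_bar (a point): middle of the knob's red grip bar, on its vertical axis, 80 mm above the bench; turns with the knob: x along the bar, y across it, z up. Bar 64 mm long, 14 mm thick, 62 to 92 mm above the bench, over a black disc of 23 mm radius with its top 60 mm above the bench. At joint value 0 the bar lies 0.7 rad anticlockwise of the shaker's x.
- carton: small white carton with a blue label, 88 x 70 x 76 mm, loose bystander, origin at the centre of its underside
- amber_bottle: small amber bottle with a black cap, 34 mm across, 62 mm high, loose bystander, origin at the centre of its underside
- jaw_pads: two orange jaw pads on a steel carriage, tops 16 mm above the platform, facing the fence. This frame has the shaker's axes and, with the jaw open, its origin. With the knob at 0 the pad faces are at x = 25 mm of the shaker; turning the knob drives them up to 16 mm to +x. They are sprung (1.5 to 4.5 N) and push a loosely placed rack home to the fence.
There are look-alikes about, which are no part of the job. Of the things that look like the tube_rack, the larger one is meant.

How it is judged:
On the way, in this order (a step that is already met when the one before it is completed fails the run):
1. the rack stands upright in the open bay, along the fence, and is let go while the knob is still open (horizontal distance between tube_rack and bay below 0.03 m and z of tube_rack in the frame of bay below 0.006 m and angle between tube_rack's own z axis and vertical below 0.08 rad and angle between the y axis of tube_rack and the y axis of shaker, either way round below 0.25 rad and contact force between the fingers and tube_rack below 0.1 N and linear speed of tube_rack below 0.02 m/s and value of joint clamp_knob below 0.6 rad), for 0.2 s.
2. the knob is turned clockwise past its detent (value of joint clamp_knob above 1.2 rad), for 0.2 s.
At the end, for the whole second after the job is handed in: The knob rests past its detent (over 1.2 rad); the rack stands upright on the platform (underside within 6 mm of it, tilt under 0.08 rad), its centre within 30 mm of the bay's centre, its long side along the fence within 0.06 rad, pressed by the jaw pads with more than 1 N, at rest (value of joint clamp_knob above 1.2 rad and contact force between jaw_pads and tube_rack above 1 N and horizontal distance between tube_rack and bay below 0.03 m and z of tube_rack in the frame of bay below 0.006 m and angle between tube_rack's own z axis and vertical below 0.08 rad and angle between the y axis of tube_rack and the y axis of shaker, either way round below 0.06 rad and linear speed of tube_rack below 0.01 m/s); the robot touches nothing.
It fails at once if a bystander (carton or amber bottle) is moved by more than 30 mm or tipped (distance of any of carton, amber_bottle from where it was at the start of the episode above 0.03 m or angle between any of carton, amber_bottle's own z axis and vertical above 0.4 rad).
It fails at once if the rack is tipped over (angle between tube_rack's own z axis and vertical above 0.6 rad).
It also fails if it takes over 58 s, if anything falls off the work surface, if the arm or the gripper's body presses on something with over 40 N, if the wrist force passes 120 N, or if a joint passes its speed limit or range.

## Working session

There is one attempt and no reset: what is moved stays moved. The work goes in short steps, each a Python script; the robot and the scene stay as the last script left them, time stands still between calls to the robot, and variables do not carry over. Pictures are saved under pics/ and viewed, at most 10 in all, crops included, and the job is handed in when it is done.

```bash
mkdir -p pics; cat > h.py <<'E'
import numpy as np, cv2
from scipy.spatial.transform import Rotation as R
from workcell import manip, claw, sensors, snapshot
def cloud(s):
    d=s["depth"]; v,u=np.indices(d.shape)
    P=np.stack([(u-s["cx"])/s["fx"]*d,(v-s["cy"])/s["fy"]*d,d],-1)
    if "eye" in s:
        A=np.array(s["attitude"]); A=A if A.shape==(3,3) else R.from_rotvec(A).as_matrix() if A.size==3 else R.from_quat(A).as_matrix()
        W=P@A.T+np.array(s["eye"])
    else:
        M=np.array(s["mount"]); o=s["obs"]
        W=(P@M[:3,:3].T+M[:3,3])@R.from_rotvec(o["tcp_rot"]).as_matrix().T+np.array(o["tcp_pos"])
    W[d==0]=np.nan
    return W
def wrist():
    o=sensors.get_obs(); s=snapshot("wrist"); s["obs"]=o; return s
def save(s,n): cv2.imwrite(f"pics/{n}.png",s["image"][:,:,::-1])
E
python3 - <<'E'
from h import *
for n in ("top","scene"):
    s=snapshot(n); save(s,n); np.save(n+".npy",cloud(s)); print(n,s["eye"],s["attitude"],s["fx"])
o=sensors.get_obs(); print(o)
print(manip.finger_overhang)
E
```

```text
top [ 0.34186233 -0.00672062  1.16479539] [-2.12449447  2.097536   -0.20893263] 477.82279617095656
scene [-0.17127342  0.74890822  0.56219058] [-0.87243182  2.18440317 -1.39712413] 506.5421836097389
{'time_s': 0.1, 'joint_pos': array([ 1.25239077,  0.33278084, -0.06468762,  1.46086102,  0.02159142,
        1.34986331, -0.08849309]), 'qd': array([ 1.45103268e-03, -1.15006484e-03, -7.49703328e-05, -1.45712766e-03,
       -9.52445255e-04,  1.30373238e-03, -4.09943177e-04]), 'joint_efforts': array([ 1.92613734e-03, -6.24545074e+01,  2.51395907e-02, -3.90720749e+01,
       -6.14091964e-02,  3.66377109e-02,  7.14987118e-05]), 'tcp_pos': array([ 0.18209635, -0.5975555 ,  0.23884906]), 'tcp_rot': array([-3.10610789e+00, -4.62801432e-01,  3.59111008e-04]), 'ft_force': array([ 0.00978527, -0.40810314, -0.04147206]), 'ft_torque': array([ 0.00026191, -0.00490015, -0.04147706]), 'grip_force': 0.0, 'grip_width': 0.08705182425543273}
0.017
```

View pics/top.png

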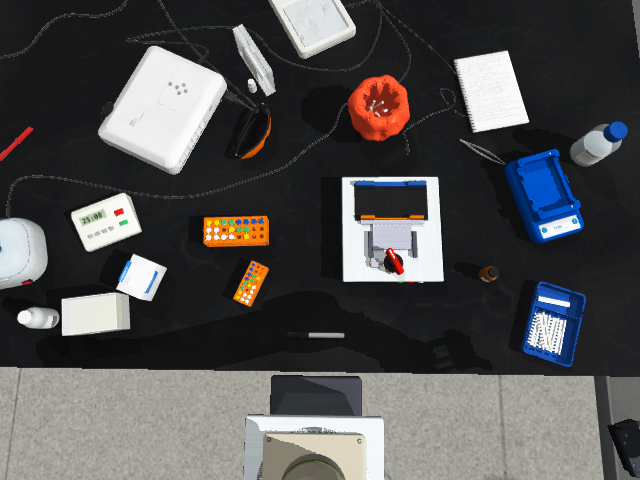

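View pics/scene.png

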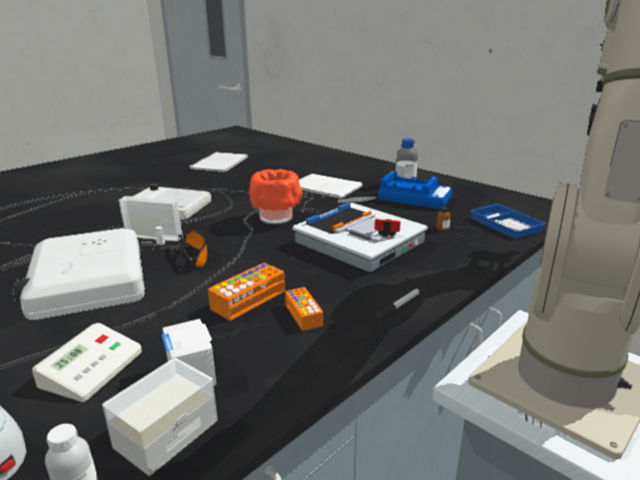

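The top view has image-up = +x and left = +y. The large rack is at (236,231), with the small look-alike at (251,284). The shaker is centred on (392,230) with its knob at (394,262), the carton is at (140,277) and the bottle at (488,273). Next I measure these from depth.

```bash
python3 - <<'E'
from h import *
W=np.load("top.npy"); im=cv2.imread("pics/top.png"); hsv=cv2.cvtColor(im,cv2.COLOR_BGR2HSV)
def box(m,n):
    P=W[m][:,:2]; (c,s,a)=cv2.minAreaRect((P*1000).astype(np.float32)); print(n,m.sum(),np.round(c,1),np.round(s,1),round(a,1)); print(cv2.boxPoints((c,s,a)).round(0).tolist())
def reg(u0,u1,v0,v1):
    m=np.zeros(W.shape[:2],bool); m[v0:v1,u0:u1]=1; return m
z=W[:,:,2]
r=reg(190,285,205,260); print("rack z",np.nanpercentile(z[r&(z>.02)],[5,50,95]))
box(r&(z>.035),"rack")
r=reg(330,455,165,295); box(r&(z>.035)&(z<.11),"shaker"); print(np.nanpercentile(z[r&(z>.03)],[5,50,95]))
red=((hsv[:,:,0]<6)|(hsv[:,:,0]>174))&(hsv[:,:,1]>150)&(hsv[:,:,2]>90)
k=reg(375,415,240,278)&red&(z>.07); box(k,"knob"); print(np.nanmedian(z[k]))
blue=(hsv[:,:,0]>95)&(hsv[:,:,0]<125)&(hsv[:,:,1]>120); box(reg(345,440,172,200)&blue&(z>.055),"fence")
box(reg(105,175,245,310)&(z>.05),"carton"); box(reg(470,505,255,290)&(z>.02),"bottle")
box(reg(230,272,256,310)&(z>.02),"small")
big=cv2.resize(im[165:300,330:455],None,fx=5,fy=4.4,interpolation=cv2.INTER_CUBIC)
E
```

```text
rack z [0.0278238  0.04840659 0.05289183]
rack 1594 [580.8 195.4] [ 65.5 153.2] 2.8
[[544.0, 270.0], [552.0, 117.0], [617.0, 120.0], [610.0, 273.0]]
shaker 10330 [ 588.8 -178.9] [255.9 237.2] 0.7
[[459.0, -62.0], [462.0, -299.0], [718.0, -296.0], [715.0, -59.0]]
[0.04680493 0.05104031 0.06275666]
knob 140 [ 503.9 -179.3] [62.5 14.3] 27.6
[[473.0, -187.0], [480.0, -200.0], [535.0, -171.0], [528.0, -159.0]]
0.0909129003658603
fence 256 [ 695.4 -175.8] [ 12.3 167.9] 0.6
[[688.0, -92.0], [690.0, -260.0], [702.0, -260.0], [701.0, -92.0]]
carton 1482 [441.2 423.2] [ 75.7 142.9] 62.1
[[360.0, 423.0], [487.0, 356.0], [522.0, 423.0], [396.0, 490.0]]
bottle 213 [ 483.6 -408.5] [34.3 28.2] 12.8
[[464.0, -399.0], [470.0, -426.0], [503.0, -418.0], [497.0, -391.0]]
small 748 [454.8 156. ] [ 43.9 101.3] 65.9
[[400.0, 157.0], [492.0, 115.0], [510.0, 155.0], [418.0, 197.0]]
```

```bash
cat >> h.py <<'E'
def down(a):
    "tool z down, tool y at world angle a"
    y=np.array([np.cos(a),np.sin(a),0]); z=np.array([0,0,-1.]); x=np.cross(y,z)
    return R.from_matrix(np.stack([x,y,z],1)).as_rotvec()
E
python3 - <<'E'
from h import *
for n,p in (("bay",[.653,-.178,.24]),("rack",[.581,.195,.04]),("place",[.653,-.178,.09]),("knob",[.504,-.18,.085])):
    for a in ((.012,.012+np.pi) if n!="knob" else (.482-np.pi/2,.482+np.pi/2,-.78-np.pi/2,-.78+np.pi/2)):
        q=manip.solve_ik(p,down(a)); print(n,round(a,2),None if q is None else np.round(q,2))
print(R.from_rotvec(sensors.get_obs()["tcp_rot"]).as_matrix().round(2)[:,1])
E
```

```text
bay 0.01 [ 0.65  0.53 -0.68  1.28  0.33  1.44  0.01]
bay 3.15 [-0.5   0.7   1.16  1.35 -0.63  1.49 -2.52]
rack 0.01 [ 0.3   0.7  -0.94  1.65  0.62  1.12 -0.8 ]
rack 3.15 [ 0.47  0.9  -1.25  1.65  0.9   1.27  2.19]
place 0.01 [ 0.67  0.65 -0.68  1.44  0.42  1.19 -0.05]
place 3.15 [-0.52  0.88  1.15  1.52 -0.82  1.29 -2.4 ]
knob -1.09 [ 0.69  0.33 -0.5   1.85  0.18  1.01 -0.97]
knob 2.05 [ 1.24  0.62 -1.24  1.83  0.64  1.17  1.84]
knob -2.35 [ 0.59  0.31 -0.38  1.86  0.13  1.   -2.2 ]
knob 0.79 [ 0.79  0.35 -0.62  1.84  0.24  1.02  0.87]
[ 0.29 -0.96 -0.  ]
```

```bash
python3 - <<'E'
from h import *
manip.reach([.60,-.178,.30],down(.012))
s=wrist(); save(s,"w1"); np.save("w1.npy",cloud(s)); print(sensors.get_obs()["time_s"])
W=np.load("w1.npy"); print(np.array(s["mount"]).round(3)); print(np.nanmin(W,(0,1)),np.nanmax(W,(0,1)))
E
```

```text
2.2833
[[ 0.    -0.964 -0.266  0.072]
 [ 1.    -0.     0.002 -0.   ]
 [-0.002 -0.266  0.964 -0.144]
 [ 0.     0.     0.     1.   ]]
[-0.71637991 -0.66235838 -0.91327492] [1.02149807 0.1007948  0.4044333 ]
```

View pics/w1.png

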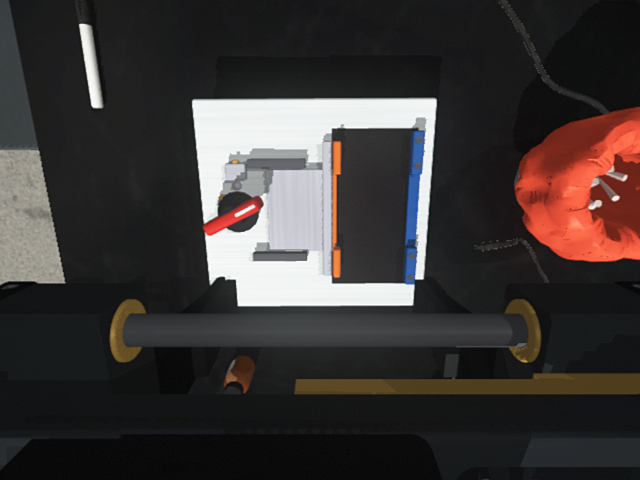

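The wrist view (right = +x, up = +y) shows the pad faces near u≈341, the fence faces near u≈408–415 and the knob bar at (233,215). Next I measure the bay edges, bar and pin heights.

```bash
python3 - <<'E'
from h import *
W=np.load("w1.npy"); im=cv2.imread("pics/w1.png"); hsv=cv2.cvtColor(im,cv2.COLOR_BGR2HSV); z=W[...,2]
h,sa,v=hsv[...,0],hsv[...,1],hsv[...,2]
reg=np.zeros(z.shape,bool); reg[95:300,190:440]=1
c=np.array([.5888,-.1789]); a=.012; Rm=np.array([[np.cos(a),-np.sin(a)],[np.sin(a),np.cos(a)]])
L=(W[...,:2]-c)@Rm
def st(m,n):
    print(n,m.sum(),"x",np.nanpercentile(L[m][:,0],[1,50,99]).round(4),"y",np.nanpercentile(L[m][:,1],[1,50,99]).round(4),"z",np.nanpercentile(z[m],[5,50,95]).round(4))
blue=reg&(h>95)&(h<125)&(sa>120)
st(blue&(L[...,1]>.03),"fence+"); st(blue&(L[...,1]<-.03),"fence-")
og=reg&(h>8)&(h<20)&(sa>150)&(L[...,0]>0)
st(og&(L[...,1]>.03),"pad+"); st(og&(L[...,1]<-.03),"pad-")
red=reg&((h<6)|(h>174))&(sa>150)&(z>.07)
st(red,"bar"); r=cv2.minAreaRect((W[red][:,:2]*1000).astype(np.float32)); print(r)
pl=reg&(z>.03)&(z<.1); print(cv2.minAreaRect((W[pl][:,:2]*1000).astype(np.float32)))
oth=reg&(L[...,0]<.0)&~red&(z>.055); st(oth,"other")
n=reg&(np.hypot(L[...,0]+.085,L[...,1])<.06)&~red; print(np.nanpercentile(z[n],[50,90,99]))
E
```

```text
fence+ 590 x [0.101  0.1054 0.1129] y [0.0304 0.0586 0.084 ] z [0.0536 0.0626 0.0643]
fence- 467 x [0.1013 0.1059 0.113 ] y [-0.0825 -0.0553 -0.0304] z [0.0536 0.0625 0.0641]
pad+ 306 x [0.0194 0.0225 0.0269] y [0.0311 0.0554 0.0743] z [0.057  0.0645 0.0659]
pad- 257 x [0.0198 0.0232 0.0284] y [-0.0801 -0.0539 -0.0303] z [0.0498 0.0646 0.0661]
bar 661 x [-0.1126 -0.0865 -0.0557] y [-0.0162 -0.0013  0.0176] z [0.0878 0.0904 0.0918]
((504.5890197753906, -180.42681884765625), (62.517173767089844, 14.184515953063965), 27.952577590942383)
((588.0721435546875, -174.51239013671875), (256.6142272949219, 227.87266540527344), 0.7036762237548828)
other 4982 x [-0.1054 -0.0408 -0.0014] y [-0.0554  0.0087  0.0562] z [0.0551 0.0584 0.2971]
[0.05343924 0.08932438 0.30390435]
```

```bash
python3 - <<'E'
from h import *
a=.05
manip.reach([.581,.195,.16],down(a))
manip.movel([.581,.195,.038],rate=.1)
o=sensors.get_obs(); print(o["tcp_pos"],o["ft_force"],o["time_s"])
claw.grip(.04)
o=sensors.get_obs(); print(o["grip_width"],o["grip_force"],o["tcp_pos"])
manip.movel([.581,.195,.17],rate=.15)
o=sensors.get_obs(); print(o["grip_width"],o["grip_force"],o["time_s"])
s=snapshot("scene"); cv2.imwrite("pics/s2.png",s["image"][150:400,100:450,::-1])
W=cloud(s);np.save("s2.npy",W)
E
```

```text
[0.58142044 0.19522686 0.03871562] [0.25880465 0.56593243 0.75771418] 5.1333
0.06304385732057506 29.945816786494106 [0.58095768 0.19498956 0.0381013 ]
0.06310279480752155 30.020774609874934 6.725
```

View pics/s2.png

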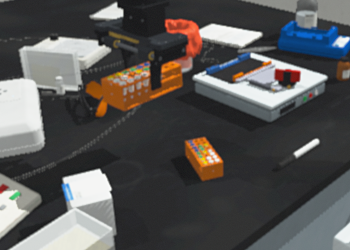

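The rack is held level at (140,85) in the crop. Next I carry it over and place it.

```bash
python3 - <<'E'
from h import *
p=[.6533,-.1777]
manip.movel(p+[.18],down(.012),rate=.2)
manip.movel(p+[.10],rate=.1)
o=sensors.get_obs(); print(o["tcp_pos"],o["ft_force"])
manip.movel(p+[.0885],rate=.03)
o=sensors.get_obs(); print(o["tcp_pos"],o["tcp_rot"]-down(.012),o["ft_force"],o["time_s"])
claw.grip(.087); manip.pause(.3)
o=sensors.get_obs(); print(o["grip_width"],o["ft_force"])
manip.movel(p+[.20],rate=.12)
manip.reach([.57,-.178,.30],down(.012))
s=wrist(); save(s,"w2"); W=cloud(s); np.save("w2.npy",W); print(o["time_s"],sensors.get_obs()["time_s"])
E
```

```text
[ 0.65381079 -0.17769362  0.10078434] [ 0.7956835  -0.04110053 -0.92839363]
[ 0.65322354 -0.17768467  0.08825843] [-4.41596436e+00 -4.46927762e+00  1.04564435e-04] [ 0.16865878  0.21862756 -1.5836449 ] 10.3083
0.08711809999858967 [-0.15835648 -0.38035538  0.76111847]
11.3417 13.0583
```

View pics/w2.png

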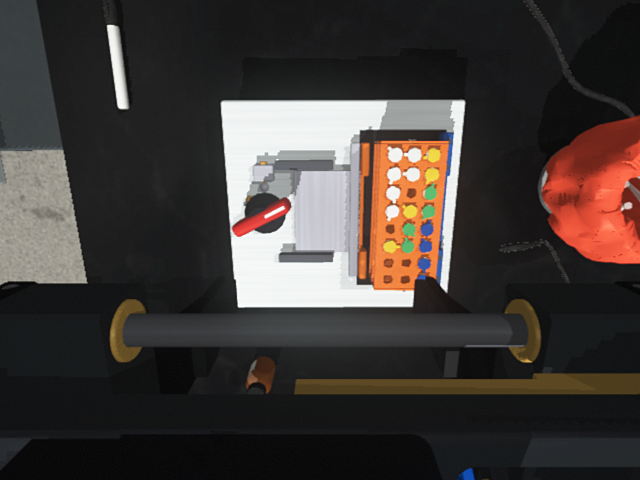

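The rack stands in the bay at (410,215), between the pads (u≈363) and the fence (u≈445). Before turning the knob I check its height and pose numerically.

```bash
python3 - <<'E'
from h import *
W=np.load("w2.npy"); z=W[...,2]; reg=np.zeros(z.shape,bool); reg[120:300,350:455]=1
m=reg&(z>.088)&(z<.115); r=cv2.minAreaRect((W[m][:,:2]*1000).astype(np.float32)); print(r,np.nanpercentile(z[m],[5,50,95]))
P=W[m]; A=np.c_[P[:,:2]-P[:,:2].mean(0),np.ones(len(P))]; print(np.linalg.lstsq(A,P[:,2],rcond=None)[0])
im=cv2.imread("pics/w2.png");hsv=cv2.cvtColor(im,cv2.COLOR_BGR2HSV);h,sa=hsv[...,0],hsv[...,1]
g=np.zeros(z.shape,bool); g[180:250,220:300]=1
b=g&((h<6)|(h>174))&(sa>150)&(z>.07); print(cv2.minAreaRect((W[b][:,:2]*1000).astype(np.float32)))
E
```

```text
((653.0464477539062, -177.530029296875), (64.41515350341797, 153.7496795654297), 0.32921022176742554) [0.09593009 0.09751126 0.10091831]
[0.00857911 0.00511404 0.09797092]
((504.4903564453125, -179.60769653320312), (61.75188446044922, 13.333479881286621), 26.961748123168945)
```

```bash
python3 - <<'E'
from h import *
p=[.5043,-.1798]; a=.478-np.pi/2
claw.grip(.05)
manip.reach(p+[.16],down(a)); manip.movel(p+[.085],rate=.08)
o=sensors.get_obs(); print(o["tcp_pos"],o["ft_force"],o["joint_pos"].round(3),o["time_s"])
claw.grip(.0)
o=sensors.get_obs(); print(o["grip_width"],o["grip_force"],o["ft_force"].round(2)); 
q0=np.array(o["joint_pos"])
for d in np.r_[.3,.5,.7,.85,1.0,1.1,1.18]:
    q=q0.copy(); q[6]-=d; manip.move_joints(q)
    o=sensors.get_obs(); y=R.from_rotvec(o["tcp_rot"]).as_matrix()[:,1]; 
    print(d,"knob~",round(.712-(np.arctan2(y[1],y[0])+np.pi/2),3),o["tcp_pos"].round(4),o["ft_force"].round(1),o["ft_torque"].round(3),round(o["grip_width"],4),round(o["time_s"],2))
s=snapshot("top"); im=s["image"][165:300,330:455,::-1]
cv2.imwrite("pics/t3.png",cv2.resize(im,None,fx=4,fy=4))
E
```

```text
[ 0.50464411 -0.17989375  0.08547703] [-0.10372618 -0.45687339  0.81279658] [ 0.802  0.35  -0.632  1.843  0.24   1.024 -1.019] 16.025
0.022830591910867278 30.00005555804819 [-4.43  4.37  5.12]
0.3 knob~ 0.529 [ 0.504  -0.1793  0.0851] [-1.9  0.7  2.5] [ 0.196  0.362 -0.011] 0.0233 17.01
0.5 knob~ 0.727 [ 0.5041 -0.1794  0.0851] [-1.5  0.5  2.9] [ 0.068  0.353 -0.025] 0.0232 17.32
0.7 knob~ 0.926 [ 0.504  -0.1795  0.0851] [-1.6 -0.9  2.3] [-0.209  0.409  0.087] 0.0234 17.62
0.85 knob~ 1.076 [ 0.504  -0.1796  0.0851] [-1.7 -2.2  2.8] [-0.393  0.344 -0.001] 0.0231 17.89
1.0 knob~ 1.226 [ 0.504  -0.1796  0.0851] [-1.3 -2.2  2.4] [-0.633  0.472 -0.159] 0.0234 18.16
1.1 knob~ 1.327 [ 0.504  -0.1796  0.0851] [-1.7 -3.9  2.8] [-0.793  0.482 -0.131] 0.0232 18.41
1.18 knob~ 1.408 [ 0.5039 -0.1796  0.0851] [-1.9 -4.6  2.8] [-0.945  0.576  0.049] 0.0233 18.66
```

View pics/t3.png

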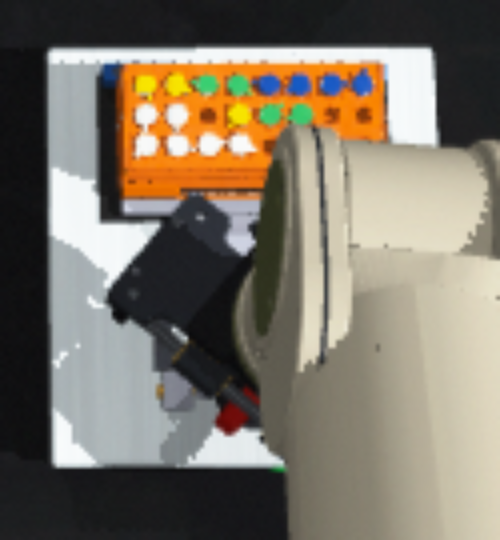

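```bash
python3 - <<'E'
from h import *
s=wrist(); W=cloud(s); np.save("w4.npy",W); cv2.imwrite("pics/w4.png",cv2.resize(s["image"][60:320,150:500,::-1],None,fx=2.2,fy=2.2))
E
```

```text
(no output)
```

View pics/w4.png

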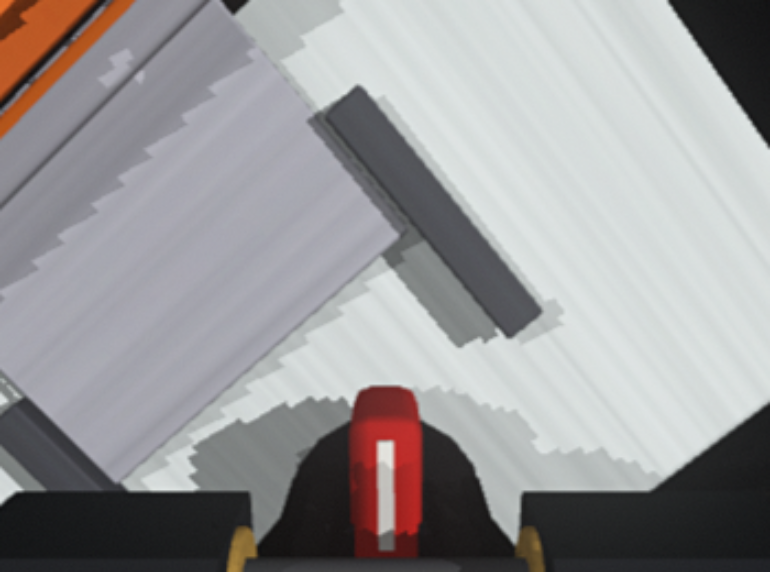

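The bar is aligned with the gripper at about (385,470) in the crop, so the knob has turned with it, and the carriage has moved up to the rack. I release, back off and check.

```bash
python3 - <<'E'
from h import *
claw.grip(.05); manip.pause(.2)
manip.movel([.504,-.1796,.17],rate=.1)
manip.reach([.57,-.178,.30],down(.012))
s=wrist(); save(s,"w5"); W=cloud(s); z=W[...,2]; print(sensors.get_obs()["time_s"])
reg=np.zeros(z.shape,bool); reg[120:300,350:460]=1
m=reg&(z>.088)&(z<.115); print(cv2.minAreaRect((W[m][:,:2]*1000).astype(np.float32)),np.nanpercentile(z[m],[5,50,95]))
hsv=cv2.cvtColor(s["image"],cv2.COLOR_RGB2HSV);h,sa=hsv[...,0],hsv[...,1]
g=np.zeros(z.shape,bool); g[170:260,220:310]=1
b=g&((h<6)|(h>174))&(sa>150)&(z>.07); r=cv2.boxPoints(cv2.minAreaRect((W[b][:,:2]*1000).astype(np.float32))); print(r)
vx,vy,_,_=cv2.fitLine(W[b][:,:2].astype(np.float32),cv2.DIST_L2,0,.01,.01).ravel(); print("knob",.712-np.arctan(vy/vx))
E
```

```text
22.6417
((658.2039184570312, -176.81741333007812), (64.55294036865234, 153.6479949951172), 0.8640819787979126) [0.09593409 0.09750184 0.10093837]
[[ 474.7342  -167.11752]
 [ 523.70465 -204.91913]
 [ 532.57544 -193.42734]
 [ 483.60498 -155.62573]]
knob 1.3820186
```

View pics/w5.png

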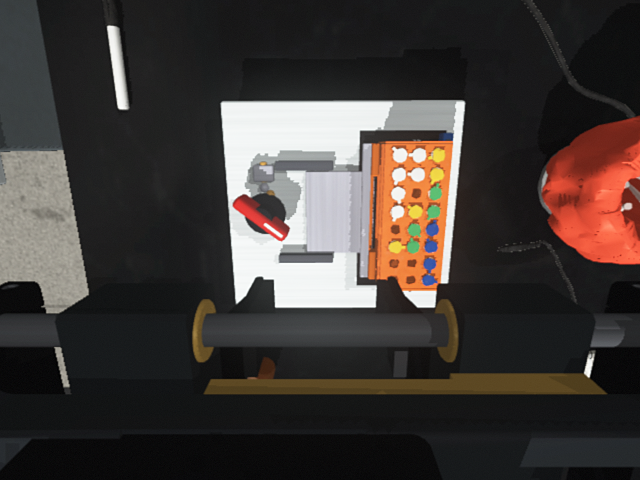

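The knob bar at (262,217) rests at about 1.38 rad. The rack at (415,215) is pushed home to the fence and aligned with it. Handing in.

```bash
python3 -c "
from workcell import manip
print(manip.job_done())"
```

```text
the job is handed in; nothing more can be done
None
```

The rack stands clamped against the fence, the knob rests past its detent at about 1.38 rad, and the job was handed in at about 23 s; no verdict was returned.

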